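Calibrate the bakery scale

ROBOT

A 7-joint arm with a two-finger parallel gripper is mounted at the origin on the work surface. World frame = base frame: x ahead of the robot, y to its left, z up, the work surface at z = 0. Lengths are in m, angles in rad, forces in N, time in s.
With the tool pointing down it reaches from about 0.425 to 0.875 m from the base axis. Payload 4.7 kg.
Tool frame: the origin (TCP) lies midway between the tips of the shut fingers; the grasp point (between the pads) lies ctrl.grasp_offset behind it (ctrl.grasp_offset is the distance from the TCP to the grasp point, in m); z points along the fingers, y is the line along which they close (so a half turn about z gives the same grasp; the last joint's range is limited). The gripper opens to 87 mm and grips with 3 to 60 N. Pads are 19 mm wide; open, the fingers measure 117 mm over their backs; the gripper's body (75 mm by 190 mm) begins 51 mm behind the grasp point.
Start: joints at [-1.186, 0.321, -0.07, 1.45, 0.023, 1.371, -0.057], TCP at [0.236, 0.606, 0.223] pointing down, gripper open.
Joint ranges: [-2.86, 2.86], [-0.3, 2.09], [-1.38, 1.24], [0.06, 2.45], [-1.56, 4.7], [0.09, 2.05], [-2.69, 2.69]. Speed limits (rad/s): [2.57, 2.57, 3.14, 3.14, 3.14, 3.14, 3.14].

INTERFACE

Orientations are given as a rotation vector (axis times angle).
In Python, from bench import ctrl gives the robot as it stands. The module is installed in compiled form; this text tells all that it offers.
- The arm moves only by the tool jog_arm, never from a script. Its argument "moves" is one flat list of numbers, 7 for each row, row after row: the shift along the tool's x, y, z in units of 30 cm (1.0 is 30 cm), then the turn, a rotation vector about the tool's x, y, z in units of 60 degrees (1.0 is 60 degrees), then the gripper's target within -1 to 1 (fully open at 1, half-way at 0, shut at -1). In form: [x, y, z, wx, wy, wz, fingers, x, y, z, wx, wy, wz, fingers, ...]. A call has exactly 8 rows; each row is the pose to reach, as a shift and turn from the pose commanded when the call began, along the tool's axes at that moment; what a row does not reach only later rows make up. A row lasts 1/8 s, in which the tool goes at most 62.5 mm and 10.7 degrees, less where a joint would pass 70% of its speed; a pose out of reach is approached as far as the arm can. A call with a number of a shift or a turn outside -1 to 1 is refused whole. A call with a gripper value outside its range is refused whole. The fingers move at their own pace and stop on an object; "newtons" is the grip in N (left out, the last holds). Time passes only in rows, so rows that repeat a pose let the fingers close, or fill a call up. It gives the time, the measured TCP pose, the force, the opening and the grip force at its end, in the units of the state.
- ctrl.get_state(): the state, without advancing time (a new reading comes with each control period).
- ctrl.get_image(name): name is "scene" or "top"; returns a dict with "pixels" (400x640x3 uint8, red, green, blue), "fx", "fy", "cx", "cy" (pixels), "dist" ([k1, k2, p1, p2, k3] as OpenCV has them; the pictures are not rectified), "xyz" and "rotation" of the camera in the world. Camera axes: x right, y up, looking along -z (the intrinsics and any distortion apply to the point x, -y, -z); pixel columns grow to the right and rows downward; lengths in m; the calibration is good to about 2 mm. A picture is of the moment at which its call begins. There is no depth.
- ctrl.close_job(): hands the job in; it is judged then, once.
The state is a dict: "time": time; "joint_positions": joint angles; "qd": joint speeds; "joint_torque": joint torques, N m; "position": TCP position; "tool_rot": TCP orientation; "ft_force": force on the tool from outside, world axes, zero at the start; "torque": the same for the moment, N m; "grip_width": opening from 0.0 (shut) to 1.0 (fully open); "grip_force": force on a finger pad.
Only numpy, scipy, OpenCV 4.12 (cv2) and the standard library are available. Lean on these libraries where they do the work, as an engineer would, in place of code of your own. Each camera call takes 0.05 s, during which the arm holds its last target. There are 200 camera calls.

TASK

Recalibrate the counter scale: set the three test weights (steel, brass and the blue bar) side by side on the floor of its pan, upright, letting go of each only once it rests there and not dropping it. Then draw the orange stylus out of its wooden block, reach its shaft down through the yellow-ringed aperture and press the recessed red button all the way down with it; finish while still gripping the stylus and holding the button down. Do not press the green tare button, and leave everything else on the counter where it is.

Things in the scene. Friction and masses are not known exactly. Their poses are not given: they have to be found in the camera images.
- scale: White bench scale, fixed to the counter; 220 mm deep (its x) by 320 mm wide (its y). Origin: centre of its footprint on the counter; x away from its front edge, y to the left, z up. Its yaw varies by up to 17 degrees. Left part (+y): a steel weighing pan. Right part (-y): a grey console 110 mm wide, its flat top 104 mm above the counter, carrying a flat display in the middle, the green tare button towards the front and the calibration aperture towards the back.
- pan_floor (a point): Centre of the inner floor of the scale's rectangular steel pan, 70 mm above the counter; axes as the scale's. The pan is 192 mm (x) by 182 mm (y) inside; its rim, 4 mm thick, stands 20 mm above this floor.
- cal_hole (a point): Centre of the mouth of the calibration aperture: a round hole 21 mm in diameter, ringed by yellow dots, going straight down into the console's top face, 104 mm above the counter. The red button's face lies 30 mm below the mouth when released. Fingers do not fit.
- cal_button (a joint): Travel of the recessed red calibration button (17 mm in diameter, centred in the aperture), in m: 0 released, 0.007 fully down (at its hard stop). Moves straight down; a spring pushes it back, about 1 N to start and 7 N fully down.
- tare_button (a joint): Travel of the green tare button, in m: 0 released, 0.006 down. Needs about 4 N. It is not to be pressed.
- tare_top (a point): Centre of the top of the green tare button, 26 mm in diameter, standing 8 mm proud of the console's top.
- steel_weight: Bright steel 500 g test weight, upright cylinder 38 mm in diameter to height 46 mm, then a neck and a knob 22 mm in diameter from 54 to 68 mm height. Origin: centre of its underside; z up.
- brass_weight: Brass 200 g test weight, upright cylinder 29 mm in diameter to height 30 mm, then a neck and a knob 18 mm in diameter from 36 to 48 mm height. Origin: centre of its underside; z up.
- bar_weight: Blue-painted 300 g test weight, a plain bar 50 mm (its x) by 28 mm (its y) by 28 mm (z), lying flat. Origin: centre of its underside.
- stylus: Calibration stylus, upright in its wooden block: steel shaft 8 mm in diameter and 55 mm long pointing down, below an orange round handle 22 mm in diameter and 50 mm long. Origin: the tip of the shaft; z runs up through the handle, which spans z = 55 to 105 mm. 50 g.
- holder: Light wooden block, 60 by 60 by 65 mm high, fixed to the counter, with an upright hole 12 mm in diameter and 60 mm deep in the middle of its top. The stylus stands in it, tip 10 mm above the counter and handle resting on the block's top; it lifts straight out. Origin: centre of its underside.
- sauce_jar: Amber sauce jar with a red cap, 58 mm in diameter, 120 mm tall. Origin at its underside. Bystander.
- mug: White mug, 76 mm in diameter, 80 mm tall, handle on one side (its +y). Origin at its underside. Bystander.
- tart_tin: Small round aluminium tart tin, 72 mm in diameter, 22 mm tall. Origin at its underside. Bystander.
- ketchup: Red ketchup bottle, white cap, 56 mm in diameter, 170 mm tall. Origin at its underside. Bystander.
- sugar_jar: White sugar jar with a steel cap, 64 mm in diameter, 110 mm tall. Origin at its underside. Bystander.
- bowl: Blue bowl, 110 mm in diameter, 45 mm tall. Origin at its underside. Bystander.
- pastry_brush: Pastry brush with a wooden handle, 180 mm long, lying on the counter along its x. Bystander.

How it is judged:
On the way, in this order (a step that is already met when the one before it is completed fails the run):
1. all three test weights stand released on the pan's floor (x of steel_weight in the frame of pan_floor between -0.085 and 0.085 m and y of steel_weight in the frame of pan_floor between -0.08 and 0.08 m and z of steel_weight in the frame of pan_floor between -0.006 and 0.008 m and angle between each of steel_weight, brass_weight, bar_weight's own z axis and vertical below 0.2 rad and linear speed of each of steel_weight, brass_weight, bar_weight below 0.03 m/s and contact force between the fingers and steel_weight below 0.1 N and x of brass_weight in the frame of pan_floor between -0.085 and 0.085 m and y of brass_weight in the frame of pan_floor between -0.08 and 0.08 m and z of brass_weight in the frame of pan_floor between -0.006 and 0.008 m and contact force between the fingers and brass_weight below 0.1 N and x of bar_weight in the frame of pan_floor between -0.085 and 0.085 m and y of bar_weight in the frame of pan_floor between -0.08 and 0.08 m and z of bar_weight in the frame of pan_floor between -0.006 and 0.008 m and contact force between the fingers and bar_weight below 0.1 N), for 0.2 s.
2. the stylus has been drawn out of its block: gripped, its tip above the block's top (height (world z) of stylus above 0.07 m and contact force between the fingers and stylus above 1 N), for 0.1 s.
At the end, for the whole second after the job is handed in: All three weights released, at rest, upright (0.2 rad) on the pan floor (within 85 mm x, 80 mm y of its middle); red button down over 4.5 mm, pushed over 1.5 N by the stylus (tip over 25 mm down the aperture, within 12 mm of its axis), which the fingers still grip (over 1.5 N) (all of step 1 and value of joint cal_button above 0.0045 m and contact force between stylus and cal_button above 1.5 N and contact force between the fingers and stylus above 1.5 N and z of stylus in the frame of cal_hole below -0.025 m and horizontal distance between stylus and cal_hole below 0.012 m); the arm keeps its last pose, push and grip.
It fails at once if steel weight dropped or thrown (faster than 0.6 m/s out of the fingers) (linear speed of steel_weight above 0.6 m/s and contact force between the fingers and steel_weight below 0.05 N).
It fails at once if brass weight dropped or thrown (faster than 0.6 m/s out of the fingers) (linear speed of brass_weight above 0.6 m/s and contact force between the fingers and brass_weight below 0.05 N).
It fails at once if bar weight dropped or thrown (faster than 0.6 m/s out of the fingers) (linear speed of bar_weight above 0.6 m/s and contact force between the fingers and bar_weight below 0.05 N).
It fails at once if the green tare button is pressed (over 3 mm) (value of joint tare_button above 0.003 m).
It fails at once if a bystander is moved by more than 30 mm (distance of any of sauce_jar, mug, tart_tin, ketchup, sugar_jar, bowl, pastry_brush from where it was at the start of the episode above 0.03 m).
It also fails if it takes over 72 s, if anything falls off the work surface, if the arm or the gripper's body presses on something with over 40 N, if the wrist force passes 120 N, or if a joint passes its speed limit or range.

## Working session

There is one attempt and no reset: what is moved stays moved. The work goes in short steps, Python scripts to look and compute and a tool call to move; the robot and the scene stay as the last step left them, time stands still between calls to the robot, and variables do not carry over. Pictures are saved under pics/ and viewed, at most 10 in all, crops included, and the job is handed in when it is done.

Besides the shell and the picture viewer there is one more tool, called after "Emit:" as name(argument=value, ...) on one line, values as JSON. jog_arm: Moves the arm, as the interface text tells. Its arguments: {"type":"object","properties":{"moves":{"type":"array"},"newtons":{"type":"number"}},"required":["moves"]}

```bash
mkdir -p pics; python3 - <<'E'
from bench import ctrl
import cv2,numpy as np
print(ctrl.get_state(), ctrl.grasp_offset)
for n in ("scene","top"):
    d=ctrl.get_image(n); cv2.imwrite(f"pics/{n}0.png",cv2.cvtColor(d["pixels"],cv2.COLOR_RGB2BGR))
    print({k:(np.round(v,4).tolist() if not np.isscalar(v) else v) for k,v in d.items() if k!="pixels"})
E
```

```text
{'time': 0.0, 'joint_positions': array([-1.18587585,  0.32182549, -0.07011248,  1.45168624,  0.02258885,
        1.3707858 , -0.05690207]), 'qd': array([-0.00078729,  0.00113802, -0.00046427,  0.00078524,  0.00034597,
       -0.00136997, -0.00030891]), 'joint_torque': array([-7.60939620e-04, -4.91272616e+01, -4.04452616e-01, -3.12529743e+01,
       -6.39847596e-02,  4.35101381e-02,  1.48189333e-04]), 'position': array([0.23537216, 0.60529042, 0.22145446]), 'tool_rot': array([-5.79019151e-01, -3.08749088e+00,  2.98035296e-03]), 'ft_force': array([-0.48000004,  0.70136761,  0.04240889]), 'torque': array([-0.00097013, -0.03674569,  0.02301401]), 'grip_force': 0.0, 'grip_width': 0.9975866218610067} 0.0187
{'fx': 378.52691985312225, 'fy': 378.52691985312225, 'cx': 313.6642352332263, 'cy': 198.00536204114877, 'dist': [-0.0615, 0.0, 0.0, 0.0, 0.0], 'xyz': [0.9683, 0.8754, 0.7431], 'rotation': [0.3116, 1.2931, 2.3482]}
{'fx': 443.2148874071762, 'fy': 443.2148874071762, 'cx': 316.4131620322289, 'cy': 200.40812345264962, 'dist': [-0.0338, 0.0, 0.0, 0.0, 0.0], 'xyz': [0.1815, 0.0072, 1.6488], 'rotation': [0.1775, -0.1625, -1.484]}
```

View pics/scene0.png

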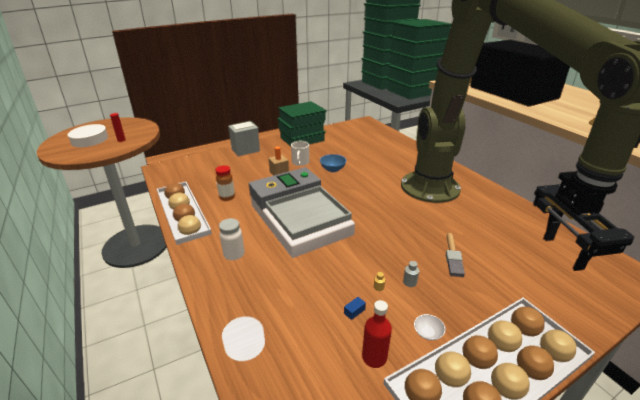

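View pics/top0.png

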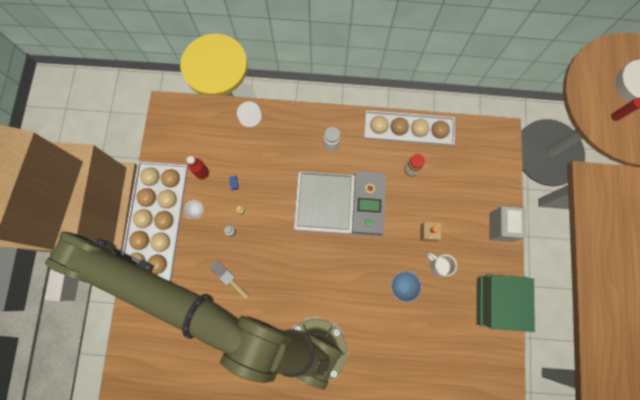

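The scene view shows the scale near (300,208), brass (380,280), steel (411,273), the bar (354,308) and the stylus (278,158). In the top view the pan is near (325,202), the hole (370,188), tare (368,223), stylus (433,230), bar (234,183), brass (239,210) and steel (229,231).

```bash
cat > h.py <<'E'
import cv2,numpy as np
from scipy.spatial.transform import Rotation as R
def cam(n):
    from bench import ctrl
    return ctrl.get_image(n)
def ray(d,uv):
    K=np.array([[d["fx"],0,d["cx"]],[0,d["fy"],d["cy"]],[0,0,1]])
    p=cv2.undistortPoints(np.array([[uv]],float),K,np.array(d["dist"],float))[0,0]
    v=R.from_rotvec(d["rotation"]).as_matrix()@np.array([p[0],-p[1],-1.0])
    return np.array(d["xyz"],float),v/np.linalg.norm(v)
def plane(d,uv,z):
    o,v=ray(d,uv); return o+v*(z-o[2])/v[2]
def tri(d1,a,d2,b):
    o1,v1=ray(d1,a);o2,v2=ray(d2,b)
    s,t=np.linalg.lstsq(np.c_[v1,-v2],o2-o1,rcond=None)[0]
    p,q=o1+s*v1,o2+t*v2
    return (p+q)/2,np.linalg.norm(p-q)
def proj(d,P):
    Rm=R.from_rotvec(d["rotation"]).as_matrix(); c=Rm.T@(np.array(P,float)-d["xyz"])
    K=np.array([[d["fx"],0,d["cx"]],[0,d["fy"],d["cy"]],[0,0,1]])
    return cv2.projectPoints(np.array([[c[0],-c[1],-c[2]]]),np.zeros(3),np.zeros(3),K,np.array(d["dist"],float))[0][0,0]
def blobs(d,lo,hi,box,amin=6):
    h=cv2.cvtColor(d["pixels"],cv2.COLOR_RGB2HSV); x0,y0,x1,y1=box
    m=cv2.inRange(h,np.array(lo),np.array(hi)); k=np.zeros_like(m);k[y0:y1,x0:x1]=m[y0:y1,x0:x1]
    n,_,s,c=cv2.connectedComponentsWithStats(k)
    return [(np.round(c[i],1).tolist(),s[i].tolist()) for i in range(1,n) if s[i,4]>=amin]
E
python3 - <<'E'
from h import *
import pickle
S=cam("scene");T=cam("top");pickle.dump((S,T),open("im0.pkl","wb"))
for n,d,b in (("S",S,[(340,260,430,330),(240,140,330,200)]),("T",T,[(215,170,250,245),(350,170,450,245)])):
    print(n,"blue",blobs(d,(105,120,40),(130,255,255),b[0]))
    print(n,"yellow",blobs(d,(20,110,80),(35,255,255),b[0]),blobs(d,(18,110,110),(35,255,255),b[1],1))
    print(n,"orange",blobs(d,(5,200,170),(16,255,255),b[1]))
    print(n,"green",blobs(d,(45,90,50),(85,255,255),b[1]))
    print(n,"grey",blobs(d,(0,0,60),(180,60,255),b[0],15))
a=cv2.resize(T["pixels"][160:250,215:455],None,fx=3.3,fy=3.3,interpolation=cv2.INTER_CUBIC)
b=cv2.resize(S["pixels"][140:330,240:440],None,fx=3,fy=3,interpolation=cv2.INTER_CUBIC)
cv2.imwrite("pics/t1.png",a[...,::-1]);cv2.imwrite("pics/s1.png",b[...,::-1])
E
```

```text
S blue [([354.2, 307.3], [345, 298, 20, 20, 260])]
S yellow [([380.0, 273.9], [378, 272, 5, 5, 18]), ([380.2, 280.8], [375, 278, 10, 6, 34])] [([270.7, 184.2], [266, 182, 10, 6, 35])]
S orange [([277.0, 148.0], [275, 147, 5, 3, 9])]
S green [([311.7, 140.5], [306, 140, 13, 3, 23]), ([304.0, 174.1], [301, 172, 7, 5, 29]), ([287.9, 179.6], [279, 174, 18, 12, 126])]
S grey [([411.0, 273.9], [404, 261, 15, 25, 284]), ([380.5, 307.2], [375, 301, 13, 14, 147]), ([422.3, 322.2], [414, 314, 16, 16, 219])]
T blue [([233.4, 182.4], [231, 177, 6, 12, 61])]
T yellow [([239.7, 209.3], [236, 206, 8, 8, 49])] [([368.7, 189.4], [366, 185, 8, 8, 16]), ([371.0, 184.7], [370, 184, 3, 2, 3]), ([423.0, 233.0], [423, 233, 1, 1, 1]), ([424.0, 239.0], [424, 239, 1, 1, 1])]
T orange []
T green [([368.3, 222.0], [366, 220, 6, 5, 24])]
T grey [([234.6, 185.8], [230, 179, 8, 11, 20]), ([229.3, 230.6], [224, 226, 12, 10, 92])]
```

View pics/t1.png

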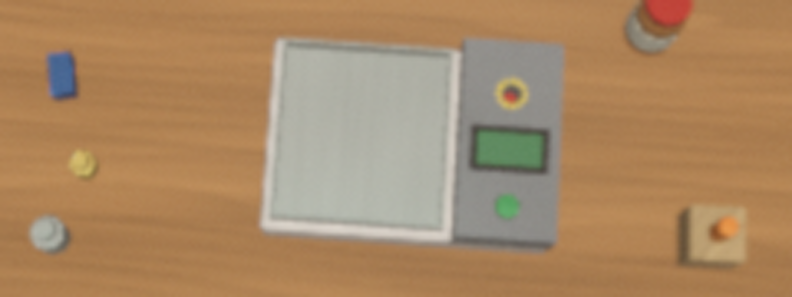

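View pics/s1.png

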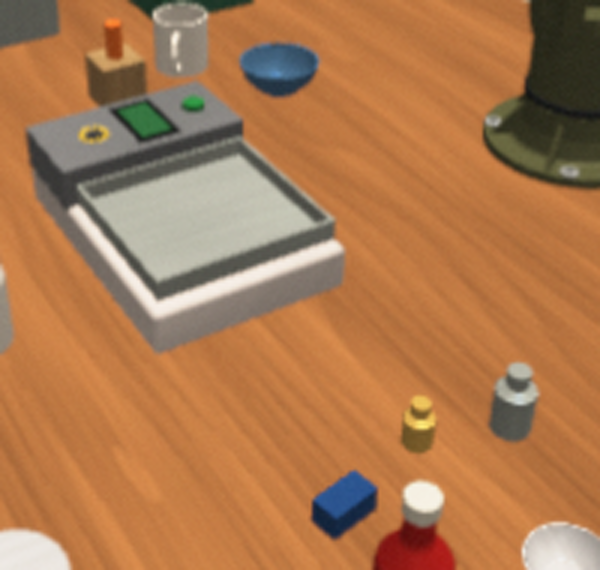

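The top crop shows the pan, with the console carrying the hole at about (512,94) and the tare at (508,207). It also shows the stylus top (728,228), bar (62,76), brass (83,163) and steel (48,232). In the scene crop the hole is at (94,134), tare (194,103), stylus top (113,24), bar top (345,490), brass knob (420,404) and steel knob (518,373).

```bash
python3 - <<'E'
from h import *
import pickle
S,T=pickle.load(open("im0.pkl","rb"))
t=lambda x,y:(215+(x+.5)/3.3-.5,160+(y+.5)/3.3-.5)
s=lambda x,y:(240+(x+.5)/3-.5,140+(y+.5)/3-.5)
r=lambda v:np.round(v,4).tolist()
for n,a,b,z in (("hole",(512,94),(94,134),.104),("tare",(508,207),(194,103),.112),("stylus",(728,228),(113,24),.115),("bar",(60,76),(347,491),.028),
 ("brassknob",(83,162),(420,404),.048),("steelknob",(48,231),(518,373),.068)):
    P,e=tri(T,t(*a),S,s(*b)); print(n,"tri",r(P),round(e,4),"T",r(plane(T,t(*a),z)[:2]),"S",r(plane(S,s(*b),z)[:2]))
print("console",[r(plane(T,t(*p),.104)[:2]) for p in ((464,40),(565,44),(553,243),(452,240))])
print("panrim",[r(plane(T,t(*p),.090)[:2]) for p in ((278,40),(461,50),(448,241),(263,230))])
print("scene panrim",[r(plane(S,s(*p),.090)[:2]) for p in ((80,188),(240,142),(333,222),(159,290))])
print("bar scene",[r(plane(S,s(*p),.028)[:2]) for p in ((313,502),(352,473),(377,488),(337,517))])
print("bar top",[r(plane(T,t(*p),.028)[:2]) for p in ((48,55),(71,52),(76,95),(55,99))])
# others
for n,uv,z in (("ketchup cap",(380,308),.168),("tin",(429.5,326),.022),("sugar",(230,226),.11),):
    print(n,r(plane(S,uv,z)[:2]))
for n,uv,z in (("ketchup cap",(191,160),.17),("tin",(194,209.5),.022),("mug",(446,264),.08),("sugar",(332,132),.11),("sauce",(417.5,161.5),.12)):
    print(n,r(plane(T,uv,z)[:2]))
print("block top", [r(plane(T,t(*p),.065)[:2]) for p in ((690,207),(747,207),(744,263),(690,263))])
E
```

```text
hole tri [0.5827, -0.1506, 0.1072] 0.0022 T [0.5845, -0.1515] S [0.58, -0.1548]
tare tri [0.4571, -0.1525, 0.1108] 0.0029 T [0.4581, -0.1532] S [0.4571, -0.1493]
stylus tri [0.4534, -0.3871, 0.1152] 0.0005 T [0.4536, -0.3873] S [0.4531, -0.3872]
bar tri [0.5831, 0.3586, 0.0294] 0.0015 T [0.5841, 0.3585] S [0.5818, 0.3581]
brassknob tri [0.4819, 0.3181, 0.0445] 0.0033 T [0.4824, 0.3164] S [0.4831, 0.322]
steelknob tri [0.3981, 0.3444, 0.0634] 0.0047 T [0.3991, 0.3417] S [0.4002, 0.3495]
console [[0.6413, -0.0956], [0.6457, -0.2065], [0.4246, -0.204], [0.4192, -0.0965]]
panrim [[0.6289, 0.1089], [0.6337, -0.094], [0.4199, -0.0932], [0.4159, 0.1061]]
scene panrim [[0.6288, -0.0808], [0.4361, -0.079], [0.4319, 0.1038], [0.6317, 0.1162]]
bar scene [[0.6122, 0.3543], [0.5673, 0.3439], [0.5587, 0.3676], [0.6038, 0.3768]]
bar top [[0.6078, 0.3753], [0.6134, 0.3493], [0.5632, 0.3374], [0.5566, 0.3609]]
ketchup cap [0.6224, 0.493]
tin [0.4673, 0.497]
sugar [0.7753, 0.0106]
ketchup cap [0.6187, 0.4842]
tin [0.4705, 0.4929]
mug [0.3371, -0.4372]
sugar [0.7848, -0.0005]
sauce [0.6932, -0.3164]
block top [[0.4825, -0.3578], [0.4875, -0.4205], [0.4253, -0.4185], [0.4206, -0.3596]]
```

```bash
cat > go.py <<'E'
import sys,numpy as np
from scipy.spatial.transform import Rotation as R
from bench import ctrl
def go(x,y,z,yawdeg):
    s=ctrl.get_state(); A=R.from_rotvec(s["tool_rot"])
    Y=np.array([np.cos(np.radians(yawdeg)),np.sin(np.radians(yawdeg)),0]); Z=np.array([0,0,-1.]); 
    B=R.from_matrix(np.c_[np.cross(Y,Z),Y,Z])
    sh=A.inv().apply(np.array([x,y,z])-s["position"])/.3
    w=(A.inv()*B).as_rotvec()/np.radians(60)
    a=A.as_matrix()
    print("shift",np.round(sh,3).tolist(),"turn",np.round(w,3).tolist(),"now",np.round(s["position"],4),"yaw",round(np.degrees(np.arctan2(a[1,1],a[0,1])),1),"tilt",np.round(a[:2,2],3),"t",s["time"],"f",np.round(s["ft_force"],1),"grip",s["grip_force"],s["grip_width"])
if __name__=="__main__": go(*map(float,sys.argv[1:5]))
E
python3 go.py .584 .358 .215 13.4
```

```text
shift [-1.382, -0.348, 0.024] turn [-0.001, 0.001, 0.923] now [0.2355 0.6055 0.2219] yaw 68.8 tilt [-0.    -0.001] t 0.2 f [-1.  0.  0.] grip 0.0 0.9976598386853269
```

Emit:
jog_arm(moves=[-0.15, -0.04, 0, 0, 0, 0.15, 1, -0.35, -0.09, 0, 0, 0, 0.3, 1, -0.55, -0.14, 0, 0, 0, 0.45, 1, -0.75, -0.19, 0, 0, 0, 0.6, 1, -0.9, -0.23, 0, 0, 0, 0.75, 1, -1, -0.25, 0, 0, 0, 0.9, 1, -1, -0.25, 0, 0, 0, 0.92, 1, -1, -0.25, 0, 0, 0, 0.92, 1])

```text
time: 1.2
position: [0.4868, 0.4283, 0.2223]
tool_rot: [-1.94, -2.47, 0.001]
ft_force: [-0.3, 0.1, 0.4]
grip_width: 0.997
grip_force: 0.0
```

```bash
python3 go.py .584 .358 .07 13.4
```

```text
shift [-0.305, 0.26, 0.507] turn [-0.001, -0.001, 0.005] now [0.4868 0.4283 0.2223] yaw 13.7 tilt [-0.001  0.   ] t 1.2 f [-0.3  0.1  0.4] grip 0.0 0.9971187388761757
```

Emit:
jog_arm(moves=[-0.15, 0.13, 0, 0, 0, 0, 1, -0.305, 0.26, 0, 0, 0, 0, 1, -0.305, 0.26, 0.15, 0, 0, 0, 1, -0.305, 0.26, 0.3, 0, 0, 0, 1, -0.305, 0.26, 0.45, 0, 0, 0, 1, -0.305, 0.26, 0.507, 0, 0, 0, 1, -0.305, 0.26, 0.507, 0, 0, 0, 1, -0.305, 0.26, 0.507, 0, 0, 0, 1])

```text
time: 2.2
position: [0.5864, 0.3578, 0.0729]
tool_rot: [1.942, 2.468, 0.006]
ft_force: [-0.7, -0.3, 0.3]
grip_width: 0.999
grip_force: 0.0
```

```bash
python3 go.py .584 .358 .004 13.4; python3 - <<'E'
from h import *
S=cam("scene")
b=cv2.resize(S["pixels"][200:350,280:480],None,fx=4,fy=4,interpolation=cv2.INTER_CUBIC)
cv2.imwrite("pics/s2.png",b[...,::-1])
E
```

```text
shift [0.002, -0.008, 0.23] turn [0.003, -0.001, 0.003] now [0.5864 0.3578 0.0729] yaw 13.6 tilt [0.003 0.002] t 2.2 f [-0.7 -0.3  0.3] grip 0.0 0.9990323740379679
```

View pics/s2.png

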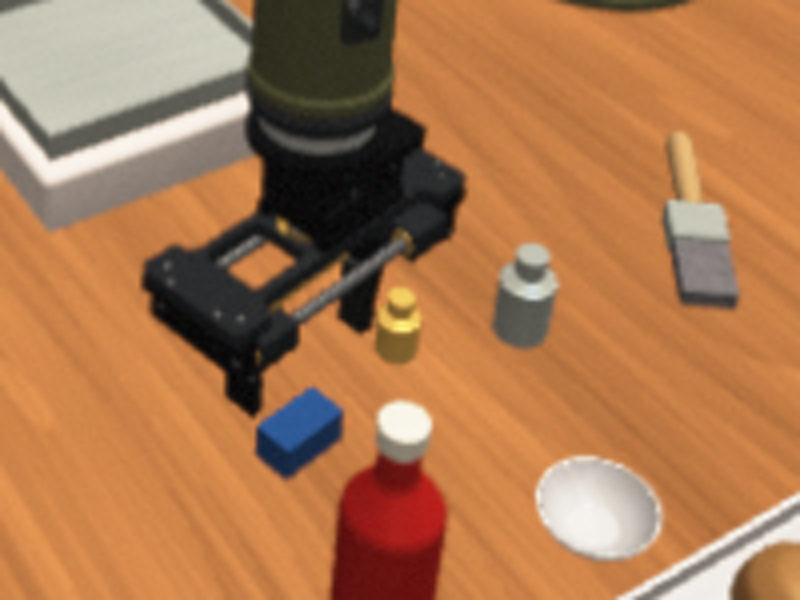

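The fingers straddle the spot above the bar: fingertips at (243,408) and (358,330), the bar's top at about (300,420) and brass clear at (398,325). I'll check where the TCP projects before descending.

```bash
python3 - <<'E'
from h import *
import pickle
S,T=pickle.load(open("im0.pkl","rb"))
A=R.from_rotvec([1.942,2.468,.006]).as_matrix()
c=np.array([.5864,.3578,.0729])
for k in (-.0435,0,.0435): p=proj(S,c+k*A[:,1]); print((p-[280,200])*4)
for z in (0,.028):print((proj(S,[.584,.358,z])-[280,200])*4)
E
```

```text
[346.61626133 328.15958418]
[298.17489926 364.06458184]
[247.01339466 401.87974197]
[296.09935505 445.35060459]
[298.20926193 414.53147754]
```

Emit:
jog_arm(newtons=25, moves=[0.003, -0.006, 0.08, 0, 0, 0, 1, 0.005, -0.008, 0.16, 0, 0, 0, 1, 0.005, -0.008, 0.2, 0, 0, 0, 1, 0.005, -0.008, 0.225, 0, 0, 0, 1, 0.005, -0.008, 0.225, 0, 0, 0, 1, 0.005, -0.008, 0.225, 0, 0, 0, -0.2, 0.005, -0.008, 0.225, 0, 0, 0, -0.2, 0.005, -0.008, 0.225, 0, 0, 0, -0.2])

```text
time: 3.25
position: [0.5828, 0.3576, 0.0034]
tool_rot: [1.944, 2.468, 0.001]
ft_force: [0.1, 0.2, 0.4]
grip_width: 0.743
grip_force: 0.0
```

```bash
python3 go.py .53 .068 .2 1
```

```text
shift [-0.897, -0.397, -0.656] turn [0.001, -0.0, 0.209] now [0.5828 0.3576 0.0034] yaw 13.6 tilt [0.001 0.   ] t 3.25 f [0.1 0.2 0.4] grip 0.0 0.7431301354950974
```

Emit:
jog_arm(newtons=25, moves=[0, 0, 0, 0, 0, 0, -1, 0, 0, 0, 0, 0, 0, -1, 0, 0, 0, 0, 0, 0, -1, 0, 0, 0, 0, 0, 0, -1, 0, 0, -0.03, 0, 0, 0, -1, 0, 0, -0.1, 0, 0, 0, -1, 0, 0, -0.2, 0, 0, 0, -1, 0, 0, -0.3, 0, 0, 0, -1])

```text
time: 4.25
position: [0.5824, 0.3574, 0.095]
tool_rot: [-1.944, -2.468, -0.0]
ft_force: [0.6, 0.5, -3.2]
grip_width: 0.572
grip_force: 25.0
```

```bash
python3 go.py .532 .066 .155 1
```

```text
shift [-0.905, -0.391, -0.2] turn [0.0, -0.0, 0.209] now [0.5824 0.3574 0.095 ] yaw 13.6 tilt [0. 0.] t 4.25 f [ 0.6  0.5 -3.2] grip 24.996970100328326 0.5718953945047743
```

Emit:
jog_arm(moves=[-0.06, -0.02, -0.1, 0, 0, 0, -1, -0.2, -0.08, -0.2, 0, 0, 0.05, -1, -0.38, -0.16, -0.2, 0, 0, 0.1, -1, -0.56, -0.24, -0.2, 0, 0, 0.15, -1, -0.74, -0.32, -0.2, 0, 0, 0.209, -1, -0.85, -0.37, -0.2, 0, 0, 0.209, -1, -0.905, -0.391, -0.2, 0, 0, 0.209, -1, -0.905, -0.391, -0.2, 0, 0, 0.209, -1])

```text
time: 5.25
position: [0.5325, 0.0657, 0.1538]
tool_rot: [2.203, 2.239, 0.002]
ft_force: [0.6, -0.4, -3.3]
grip_width: 0.573
grip_force: 25.0
```

```bash
python3 go.py .532 .066 .0745 1;  python3 - <<'E'
from h import *
S=cam("scene")
b=cv2.resize(S["pixels"][150:270,220:380],None,fx=5,fy=5,interpolation=cv2.INTER_CUBIC)
cv2.imwrite("pics/s3.png",b[...,::-1])
E
```

```text
shift [0.001, -0.002, 0.264] turn [0.001, -0.001, -0.001] now [0.5325 0.0657 0.1538] yaw 0.9 tilt [0.001 0.001] t 5.25 f [ 0.6 -0.4 -3.3] grip 24.997161466162652 0.5730145841409428
```

View pics/s3.png

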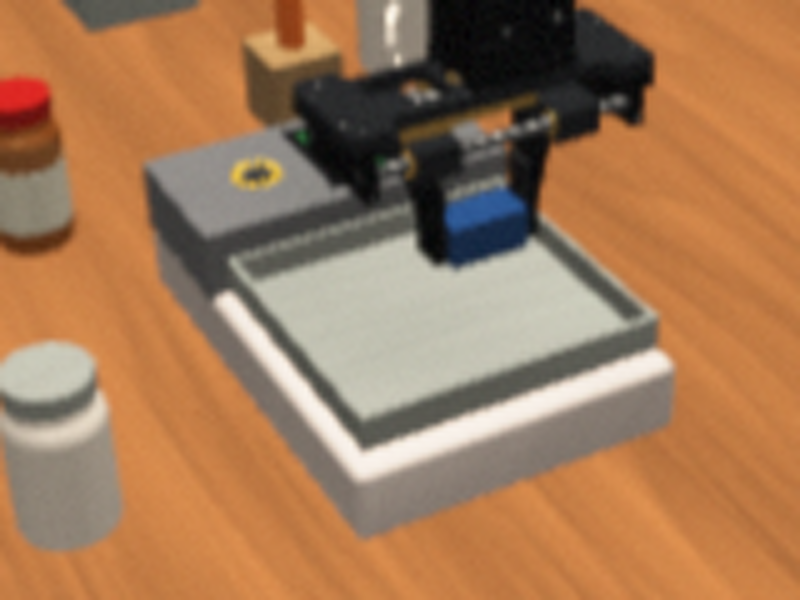

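The bar is held level over the pan's left part (480,225), and the pan rim corners are at (232,262), (362,440) and (658,318). I'll lower it onto the floor.

Emit:
jog_arm(moves=[0, 0, 0.06, 0, 0, 0, -1, 0, 0, 0.13, 0, 0, 0, -1, 0, 0, 0.19, 0, 0, 0, -1, 0, 0, 0.23, 0, 0, 0, -1, 0, 0, 0.25, 0, 0, 0, -1, 0, 0, 0.26, 0, 0, 0, -1, 0, 0, 0.265, 0, 0, 0, -1, 0, 0, 0.265, 0, 0, 0, -1])

```text
time: 6.3
position: [0.5325, 0.0661, 0.0739]
tool_rot: [2.202, 2.241, 0.001]
ft_force: [-0.2, -0.1, -2.7]
grip_width: 0.573
grip_force: 25.0
```

```bash
python3 go.py .532 .066 .0734 1
```

```text
shift [-0.0, -0.002, 0.002] turn [0.001, -0.0, 0.0] now [0.5325 0.0661 0.0739] yaw 1.0 tilt [0.001 0.   ] t 6.3 f [-0.2 -0.1 -2.7] grip 24.99682091642171 0.5731774866312209
```

Emit:
jog_arm(moves=[0, 0, 0.003, 0, 0, 0, -1, 0, 0, 0.005, 0, 0, 0, -1, 0, 0, 0.005, 0, 0, 0, 0.4, 0, 0, 0.005, 0, 0, 0, 0.4, 0, 0, 0.005, 0, 0, 0, 0.4, 0, 0, -0.02, 0, 0, 0, 0.4, 0, 0, -0.15, 0, 0, 0, 0.4, 0, 0, -0.35, 0, 0, 0, 0.4])

```text
time: 7.3
position: [0.5308, 0.0658, 0.1784]
tool_rot: [-2.201, -2.24, 0.005]
ft_force: [0.6, 1.1, -0.3]
grip_width: 0.698
grip_force: 0.0
```

```bash
python3 go.py .482 .3185 .16 1; python3 - <<'E'
from h import *
S=cam("scene")
print(blobs(S,(105,120,40),(130,255,255),(250,140,360,300)), proj(S,[.5325,.066,.084]))
E
```

```text
shift [0.845, -0.148, 0.061] turn [-0.003, 0.001, 0.0] now [0.5308 0.0658 0.1784] yaw 1.0 tilt [-0.004 -0.001] t 7.3 f [ 0.6  1.1 -0.3] grip 0.0 0.6977361642512475
[([315.8, 217.6], [308, 211, 17, 14, 161])] [315.32183019 218.60264578]
```

Emit:
jog_arm(moves=[0.1, -0.02, 0.03, 0, 0, 0, 0.15, 0.3, -0.05, 0.06, 0, 0, 0, 0.15, 0.5, -0.09, 0.06, 0, 0, 0, 0.15, 0.7, -0.12, 0.06, 0, 0, 0, 0.15, 0.83, -0.148, 0.06, 0, 0, 0, 0.15, 0.845, -0.148, 0.06, 0, 0, 0, 0.15, 0.845, -0.148, 0.2, 0, 0, 0, 0.15, 0.845, -0.148, 0.3, 0, 0, 0, 0.15])

```text
time: 8.35
position: [0.4838, 0.3171, 0.0875]
tool_rot: [2.203, 2.239, -0.001]
ft_force: [-1.3, 0.3, -0.3]
grip_width: 0.575
grip_force: 0.0
```

```bash
python3 go.py .482 .3185 .006 1; python3 - <<'E'
from h import *
S=cam("scene")
print(blobs(S,(20,110,80),(35,255,255),(360,255,400,300)))
E
```

```text
shift [0.005, -0.006, 0.272] turn [0.0, 0.001, -0.001] now [0.4838 0.3171 0.0875] yaw 0.9 tilt [ 0.    -0.001] t 8.35 f [-1.3  0.3 -0.3] grip 0.0 0.5752194633862916
[([379.9, 273.9], [378, 272, 5, 5, 22]), ([379.7, 280.6], [375, 278, 10, 6, 40])]
```

Emit:
jog_arm(moves=[0.005, -0.006, 0.1, 0, 0, 0, 0.15, 0.005, -0.006, 0.19, 0, 0, 0, 0.15, 0.005, -0.006, 0.25, 0, 0, 0, 0.15, 0.005, -0.006, 0.27, 0, 0, 0, 0.15, 0.005, -0.006, 0.27, 0, 0, 0, -1, 0.005, -0.006, 0.27, 0, 0, 0, -1, 0.005, -0.006, 0.27, 0, 0, 0, -1, 0.005, -0.006, 0.27, 0, 0, 0, -1])

```text
time: 9.4
position: [0.4823, 0.3206, 0.0085]
tool_rot: [2.201, 2.241, 0.003]
ft_force: [0.1, 0.5, 4.2]
grip_width: 0.324
grip_force: 25.0
```

```bash
python3 go.py .532 .01 .155 1
```

```text
shift [-1.038, 0.148, -0.489] turn [0.002, -0.001, 0.0] now [0.4823 0.3206 0.0085] yaw 1.0 tilt [0.002 0.001] t 9.4 f [0.1 0.5 4.2] grip 25.000799365807325 0.324484719477143
```

Emit:
jog_arm(moves=[0, 0, 0, 0, 0, 0, -1, 0, 0, -0.03, 0, 0, 0, -1, 0, 0, -0.08, 0, 0, 0, -1, 0, 0, -0.15, 0, 0, 0, -1, 0, 0, -0.23, 0, 0, 0, -1, 0, 0, -0.31, 0, 0, 0, -1, 0, 0, -0.35, 0, 0, 0, -1, 0, 0, -0.35, 0, 0, 0, -1])

```text
time: 10.4
position: [0.4818, 0.3205, 0.1134]
tool_rot: [2.202, 2.241, 0.003]
ft_force: [0.3, -0.3, -2.7]
grip_width: 0.319
grip_force: 25.0
```

```bash
python3 go.py .532 .01 .155 1;  python3 - <<'E'
from h import *
S=cam("scene")
b=cv2.resize(S["pixels"][200:320,310:470],None,fx=4,fy=4,interpolation=cv2.INTER_CUBIC)
cv2.imwrite("pics/s4.png",b[...,::-1])
E
```

```text
shift [-1.038, 0.149, -0.14] turn [0.001, -0.001, 0.0] now [0.4818 0.3205 0.1134] yaw 1.0 tilt [0.001 0.001] t 10.4 f [ 0.3 -0.3 -2.7] grip 24.999310181010514 0.31877596712648226
```

View pics/s4.png

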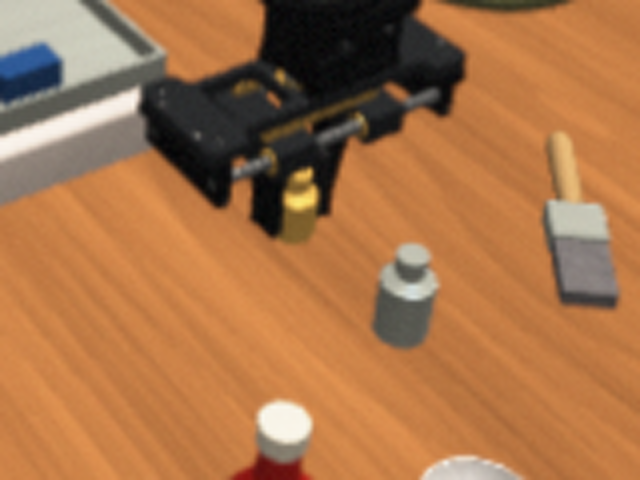

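Brass is held at (298,210) and steel stands undisturbed at (405,300). The 27.7 mm opening is less than the 29 mm diameter, so I'll check how far off-centre the grasp is.

```bash
python3 - <<'E'
from h import *
S=cam("scene");T=cam("top")
u=lambda x,y:(310+(x+.5)/4-.5,200+(y+.5)/4-.5)
for z in (.15,.155): print("knob top",plane(S,u(302,175),z))
for z in (.10,.105): print("bottom centre",plane(S,u(297,234),z))
print("TCP px crop",[np.round((proj(S,[.4818,.3205,z])-[310,200]+.5)*4-.5,1) for z in (.105,.1134,.153)])
print("steel px now", blobs(S,(0,0,60),(180,60,255),(395,255,430,300),15))
h=blobs(S,(18,100,60),(38,255,255),(365,235,400,265),3); print(h)
E
```

```text
knob top [0.47775418 0.32313669 0.15      ]
knob top [0.48188944 0.32779275 0.155     ]
bottom centre [0.47508326 0.32182618 0.1       ]
bottom centre [0.47891777 0.32613041 0.105     ]
TCP px crop [array([287.8, 230.3]), array([289. , 220.2]), array([294.5, 170.9])]
steel px now [([410.9, 273.8], [404, 261, 15, 25, 283])]
[([377.7, 239.6], [375, 237, 5, 7, 13]), ([384.5, 251.1], [380, 242, 10, 19, 136])]
```

Emit:
jog_arm(moves=[-0.05, 0.01, -0.08, 0, 0, 0, -1, -0.2, 0.03, -0.14, 0, 0, 0, -1, -0.37, 0.05, -0.14, 0, 0, 0, -1, -0.54, 0.08, -0.14, 0, 0, 0, -1, -0.7, 0.1, -0.14, 0, 0, 0, -1, -0.85, 0.12, -0.14, 0, 0, 0, -1, -0.95, 0.14, -0.14, 0, 0, 0, -1, -1, 0.15, -0.14, 0, 0, 0, -1])

```text
time: 11.55
position: [0.5314, 0.0189, 0.1537]
tool_rot: [-2.204, -2.238, 0.002]
ft_force: [-0.2, 0.4, -2.6]
grip_width: 0.322
grip_force: 25.0
```

```bash
python3 go.py .532 .008 .079 1
```

```text
shift [-0.036, 0.002, 0.249] turn [-0.001, 0.001, -0.002] now [0.5314 0.0189 0.1537] yaw 0.9 tilt [-0.001 -0.001] t 11.55 f [-0.2  0.4 -2.6] grip 24.999762196093798 0.3224163308742059
```

Emit:
jog_arm(moves=[-0.02, 0, 0.05, 0, 0, 0, -1, -0.036, 0, 0.11, 0, 0, 0, -1, -0.036, 0, 0.17, 0, 0, 0, -1, -0.036, 0, 0.21, 0, 0, 0, -1, -0.036, 0, 0.23, 0, 0, 0, -1, -0.036, 0, 0.24, 0, 0, 0, -1, -0.036, 0, 0.246, 0, 0, 0, -1, -0.036, 0, 0.246, 0, 0, 0, -1])

```text
time: 12.55
position: [0.5323, 0.0103, 0.081]
tool_rot: [2.201, 2.241, 0.001]
ft_force: [-0.2, -0.2, -2.1]
grip_width: 0.325
grip_force: 25.0
```

```bash
python3 go.py .532 .008 .078 1; python3 - <<'E'
from h import *
S=cam("scene")
b=cv2.resize(S["pixels"][170:270,240:380],None,fx=5,fy=5,interpolation=cv2.INTER_CUBIC)
cv2.imwrite("pics/s5.png",b[...,::-1])
E
```

```text
shift [-0.008, -0.001, 0.01] turn [0.001, -0.0, 0.0] now [0.5323 0.0103 0.081 ] yaw 1.0 tilt [0.001 0.   ] t 12.55 f [-0.2 -0.2 -2.1] grip 24.99944883864373 0.32535656391645307
```

View pics/s5.png

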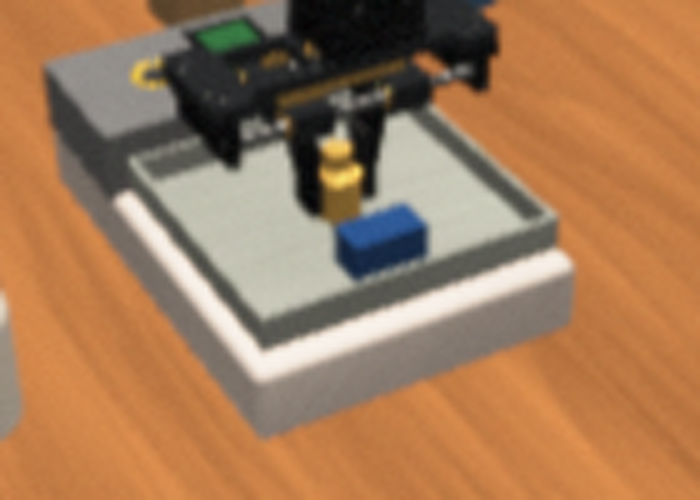

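Brass is held upright at (341,185), just above the pan floor and behind the bar (380,240).

Emit:
jog_arm(moves=[0, 0, 0.003, 0, 0, 0, -1, 0, 0, 0.006, 0, 0, 0, -1, 0, 0, 0.008, 0, 0, 0, -1, 0, 0, 0.01, 0, 0, 0, -1, 0, 0, 0.012, 0, 0, 0, -1, 0, 0, 0.012, 0, 0, 0, -1, 0, 0, 0.012, 0, 0, 0, -1, 0, 0, 0.012, 0, 0, 0, -1])

```text
time: 13.6
position: [0.532, 0.0102, 0.0784]
tool_rot: [-2.201, -2.241, -0.001]
ft_force: [-3.7, -0.5, 8.4]
grip_width: 0.327
grip_force: 25.0
```

Firm contact with the floor (8 N), so I'll ease off a little, release and rise.

Emit:
jog_arm(moves=[0, 0, -0.002, 0, 0, 0, -1, 0, 0, -0.002, 0, 0, 0, -0.1, 0, 0, -0.002, 0, 0, 0, 0.1, 0, 0, -0.002, 0, 0, 0, 0.1, 0, 0, -0.002, 0, 0, 0, 0.1, 0, 0, -0.03, 0, 0, 0, 0.1, 0, 0, -0.15, 0, 0, 0, 0.1, 0, 0, -0.33, 0, 0, 0, 0.1])

```text
time: 14.6
position: [0.5308, 0.0101, 0.1763]
tool_rot: [-2.201, -2.24, 0.004]
ft_force: [0.4, -0.4, -0.5]
grip_width: 0.547
grip_force: 0.0
```

```bash
python3 go.py .399 .347 .2 1; python3 - <<'E'
from h import *
S=cam("scene")
print(blobs(S,(105,120,40),(130,255,255),(250,140,360,300)), blobs(S,(20,110,80),(35,255,255),(285,180,340,240)))
print(proj(S,[.532,.013,.118]),proj(S,[.532,.013,.1]))
E
```

```text
shift [1.13, -0.42, -0.079] turn [-0.003, 0.001, 0.0] now [0.5308 0.0101 0.1763] yaw 1.0 tilt [-0.003 -0.001] t 14.6 f [ 0.4 -0.4 -0.5] grip 0.0 0.5472245902937791
[([315.8, 217.7], [308, 211, 17, 14, 163])] [([307.0, 199.7], [305, 199, 5, 3, 10]), ([307.6, 205.6], [303, 204, 9, 4, 25])]
[306.94233886 200.6189772 ] [307.08142216 205.54686587]
```

Emit:
jog_arm(moves=[0.1, -0.04, 0, 0, 0, 0, 0.4, 0.28, -0.1, 0, 0, 0, 0, 0.4, 0.45, -0.17, 0, 0, 0, 0, 0.4, 0.62, -0.23, 0, 0, 0, 0, 0.4, 0.79, -0.29, 0, 0, 0, 0, 0.4, 0.93, -0.36, 0, 0, 0, 0, 0.4, 1, -0.42, 0, 0, 0, 0, 0.4, 1, -0.42, 0, 0, 0, 0, 0.4])

```text
time: 15.65
position: [0.3992, 0.3101, 0.1765]
tool_rot: [-2.196, -2.246, -0.001]
ft_force: [-0.1, 0.0, -0.1]
grip_width: 0.706
grip_force: 0.0
```

```bash
python3 go.py .399 .347 .02 1
```

```text
shift [0.123, 0.002, 0.522] turn [0.0, -0.001, 0.005] now [0.3992 0.3101 0.1765] yaw 1.3 tilt [0.    0.001] t 15.65 f [-0.1  0.  -0.1] grip 0.0 0.7056582180122184
```

Emit:
jog_arm(newtons=30, moves=[0.07, 0, 0, 0, 0, 0, 0.4, 0.123, 0, 0.06, 0, 0, 0, 0.4, 0.123, 0, 0.2, 0, 0, 0, 0.4, 0.123, 0, 0.35, 0, 0, 0, 0.4, 0.123, 0, 0.47, 0, 0, 0, 0.4, 0.123, 0, 0.53, 0, 0, 0, 0.4, 0.123, 0, 0.53, 0, 0, 0, 0.4, 0.123, 0, 0.53, 0, 0, 0, 0.2])

```text
time: 16.65
position: [0.401, 0.3457, 0.0183]
tool_rot: [2.202, 2.241, 0.004]
ft_force: [0.6, 0.4, 0.3]
grip_width: 0.652
grip_force: 0.0
```

```bash
python3 go.py .399 .347 .015 1
```

```text
shift [0.004, -0.007, 0.011] turn [0.002, -0.002, 0.0] now [0.401  0.3457 0.0183] yaw 1.0 tilt [0.002 0.002] t 16.65 f [0.6 0.4 0.3] grip 0.0 0.6521676807800776
```

Emit:
jog_arm(moves=[0.004, 0, 0.006, 0, 0, 0, -1, 0.004, 0, 0.006, 0, 0, 0, -1, 0.004, 0, 0.006, 0, 0, 0, -1, 0.004, 0, 0.006, 0, 0, 0, -1, 0.004, 0, 0.006, 0, 0, 0, -1, 0.004, 0, 0.006, 0, 0, 0, -1, 0.004, 0, -0.03, 0, 0, 0, -1, 0.004, 0, -0.1, 0, 0, 0, -1])

```text
time: 17.65
position: [0.399, 0.3445, 0.046]
tool_rot: [2.201, 2.241, -0.006]
ft_force: [0.4, 0.4, -4.1]
grip_width: 0.43
grip_force: 30.0
```

```bash
python3 go.py .534 -.048 .175 1
```

```text
shift [-1.317, 0.426, -0.427] turn [-0.002, 0.003, 0.0] now [0.399  0.3445 0.046 ] yaw 1.0 tilt [-0.002 -0.003] t 17.65 f [ 0.4  0.4 -4.1] grip 29.999533358495682 0.42976567504681623
```

Emit:
jog_arm(moves=[0, 0, -0.1, 0, 0, 0, -1, -0.06, 0.03, -0.22, 0, 0, 0, -1, -0.2, 0.08, -0.34, 0, 0, 0, -1, -0.37, 0.13, -0.43, 0, 0, 0, -1, -0.54, 0.19, -0.43, 0, 0, 0, -1, -0.7, 0.25, -0.43, 0, 0, 0, -1, -0.82, 0.28, -0.43, 0, 0, 0, -1, -0.87, 0.3, -0.43, 0, 0, 0, -1])

```text
time: 18.65
position: [0.4946, 0.0834, 0.1757]
tool_rot: [2.206, 2.236, -0.002]
ft_force: [0.6, 0.4, -4.1]
grip_width: 0.424
grip_force: 30.0
```

```bash
python3 go.py .534 -.05 .1 1
```

```text
shift [-0.446, 0.126, 0.253] turn [-0.001, 0.001, -0.004] now [0.4946 0.0834 0.1757] yaw 0.8 tilt [-0.001 -0.001] t 18.65 f [ 0.6  0.4 -4.1] grip 30.000063321786 0.42418635075154293
```

Emit:
jog_arm(moves=[-0.1, 0.03, 0, 0, 0, 0, -1, -0.25, 0.07, 0, 0, 0, 0, -1, -0.38, 0.11, 0, 0, 0, 0, -1, -0.446, 0.126, 0, 0, 0, 0, -1, -0.446, 0.126, 0.05, 0, 0, 0, -1, -0.446, 0.126, 0.13, 0, 0, 0, -1, -0.446, 0.126, 0.2, 0, 0, 0, -1, -0.446, 0.126, 0.23, 0, 0, 0, -1])

```text
time: 19.65
position: [0.533, -0.0442, 0.1047]
tool_rot: [-2.196, -2.242, 0.004]
ft_force: [0.4, 0.4, -4.4]
grip_width: 0.423
grip_force: 30.0
```

```bash
python3 go.py .534 -.05 .0875 1; python3 - <<'E'
from h import *
S=cam("scene")
b=cv2.resize(S["pixels"][160:260,240:380],None,fx=5,fy=5,interpolation=cv2.INTER_CUBIC)
cv2.imwrite("pics/s6.png",b[...,::-1])
E
```

```text
shift [-0.02, 0.003, 0.057] turn [-0.004, -0.001, 0.003] now [ 0.533  -0.0442  0.1047] yaw 1.2 tilt [-0.004  0.001] t 19.65 f [ 0.4  0.4 -4.4] grip 29.99981443688739 0.4233771056653249
```

View pics/s6.png

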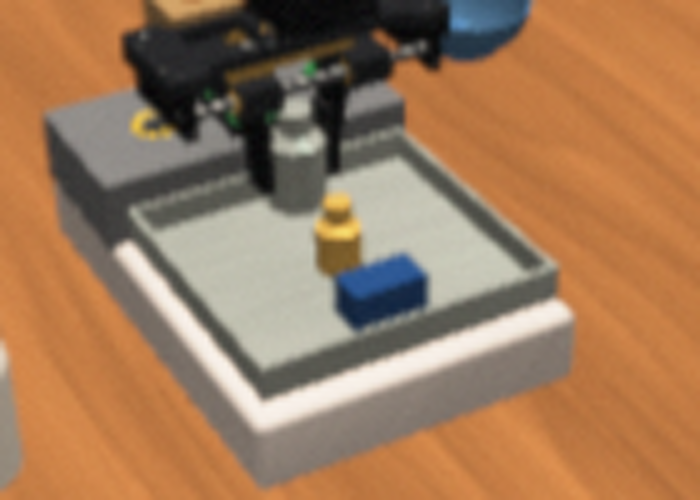

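Steel is held upright at (298,175), brass stands at (338,240) and the bar at (382,290). I'll lower it to contact.

Emit:
jog_arm(moves=[-0.01, 0, 0.015, 0, 0, 0, -1, -0.02, 0, 0.028, 0, 0, 0, -1, -0.02, 0, 0.038, 0, 0, 0, -1, -0.02, 0, 0.045, 0, 0, 0, -1, -0.02, 0, 0.05, 0, 0, 0, -1, -0.02, 0, 0.054, 0, 0, 0, -1, -0.02, 0, 0.056, 0, 0, 0, -1, -0.02, 0, 0.056, 0, 0, 0, -1])

```text
time: 20.7
position: [0.5349, -0.0524, 0.0903]
tool_rot: [-2.202, -2.241, -0.0]
ft_force: [-0.5, 0.2, -4.2]
grip_width: 0.431
grip_force: 30.0
```

Emit:
jog_arm(moves=[0, 0, 0.003, 0, 0, 0, -1, 0, 0, 0.006, 0, 0, 0, -1, 0, 0, 0.008, 0, 0, 0, -1, 0, 0, 0.01, 0, 0, 0, -1, 0, 0, 0.012, 0, 0, 0, -1, 0, 0, 0.014, 0, 0, 0, -1, 0, 0, 0.014, 0, 0, 0, -1, 0, 0, 0.014, 0, 0, 0, -1])

```text
time: 21.7
position: [0.5349, -0.0524, 0.0861]
tool_rot: [2.202, 2.241, 0.0]
ft_force: [0.9, 0.4, -4.3]
grip_width: 0.43
grip_force: 30.0
```

Emit:
jog_arm(moves=[0, 0, 0.002, 0, 0, 0, -1, 0, 0, 0.003, 0, 0, 0, -1, 0, 0, 0.004, 0, 0, 0, -1, 0, 0, 0.005, 0, 0, 0, -1, 0, 0, 0.006, 0, 0, 0, -1, 0, 0, 0.006, 0, 0, 0, -1, 0, 0, 0.006, 0, 0, 0, -1, 0, 0, 0.006, 0, 0, 0, -1])

```text
time: 22.7
position: [0.535, -0.0525, 0.086]
tool_rot: [-2.201, -2.24, -0.001]
ft_force: [-6.7, -0.0, 11.2]
grip_width: 0.423
grip_force: 30.0
```

Contact confirmed, so I'll ease off, release and rise.

Emit:
jog_arm(moves=[0, 0, -0.003, 0, 0, 0, -1, 0, 0, -0.003, 0, 0, 0, 0.1, 0, 0, -0.003, 0, 0, 0, 0.25, 0, 0, -0.003, 0, 0, 0, 0.25, 0, 0, -0.003, 0, 0, 0, 0.25, 0, 0, -0.03, 0, 0, 0, 0.25, 0, 0, -0.15, 0, 0, 0, 0.25, 0, 0, -0.33, 0, 0, 0, 0.25])

```text
time: 23.7
position: [0.5338, -0.0524, 0.1835]
tool_rot: [-2.201, -2.24, 0.004]
ft_force: [0.9, -0.2, 0.9]
grip_width: 0.623
grip_force: 0.0
```

```bash
python3 go.py .4535 -.3872 .2 1; python3 - <<'E'
from h import *
import pickle
S=cam("scene");T=cam("top"); pickle.dump((S,T),open("im1.pkl","wb"))
print(blobs(S,(105,120,40),(130,255,255),(250,140,360,300)), blobs(S,(20,110,80),(35,255,255),(285,180,340,240)))
b=cv2.resize(S["pixels"][150:250,240:360],None,fx=4,fy=4,interpolation=cv2.INTER_CUBIC)
a=cv2.resize(T["pixels"][160:260,290:450],None,fx=4,fy=4,interpolation=cv2.INTER_CUBIC)[:400]
cv2.imwrite("pics/s7.png",np.vstack([np.hstack([b[:300],np.zeros((300,160,3),np.uint8)]),a[:290]])[...,::-1])
E
```

```text
shift [-1.111, -0.287, -0.054] turn [-0.003, 0.0, 0.0] now [ 0.5338 -0.0524  0.1835] yaw 1.0 tilt [-0.003 -0.   ] t 23.7 f [ 0.9 -0.2  0.9] grip 0.0 0.6227886580384722
[([315.8, 217.6], [308, 211, 17, 14, 161])] [([307.1, 199.8], [305, 199, 5, 3, 11]), ([307.4, 205.4], [303, 203, 9, 5, 25])]
```

View pics/s7.png

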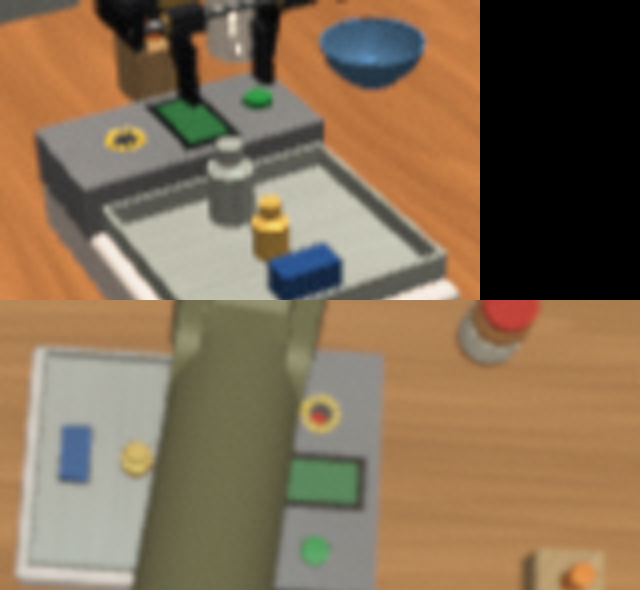

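Steel (230,190), brass (270,230) and the bar (305,270) all stand upright in the pan. The yellow-ringed hole shows in both views: scene crop (126,138), top crop (320,412). Now the stylus.

Emit:
jog_arm(moves=[-0.15, -0.04, 0, 0, 0, 0, 0.25, -0.33, -0.09, 0, 0, 0, 0, 0.25, -0.52, -0.14, 0, 0, 0, 0, 0.25, -0.7, -0.19, 0, 0, 0, 0, 0.25, -0.87, -0.24, 0, 0, 0, 0, 0.25, -1, -0.28, 0, 0, 0, 0, 0.25, -1, -0.287, 0, 0, 0, 0, 0.25, -1, -0.287, 0, 0, 0, 0, 0.25])

```text
time: 24.8
position: [0.4543, -0.3533, 0.1831]
tool_rot: [-2.201, -2.241, -0.001]
ft_force: [0.2, 0.6, 0.3]
grip_width: 0.626
grip_force: 0.0
```

```bash
python3 go.py .4535 -.3872 .079 1; python3 - <<'E'
from h import *
import pickle
S,T=pickle.load(open("im1.pkl","rb"))
for n,d,b in (("S",S,(262,178,282,192)),("T",T,(360,178,380,196))):
    h=cv2.cvtColor(d["pixels"],cv2.COLOR_RGB2HSV); x0,y0,x1,y1=b
    m=cv2.inRange(h,np.array((17,90,90)),np.array((38,255,255)))[y0:y1,x0:x1]
    c,_=cv2.minEnclosingCircle(cv2.findNonZero(m)) if n=="T" else (cv2.fitEllipse(cv2.convexHull(cv2.findNonZero(m)))[0],0)
    uv=np.array(c)+[x0,y0]; print(n,uv,plane(d,uv,.104))
    (globals().__setitem__(n+"uv",uv))
print(tri(T,Tuv,S,Suv))
E
```

```text
shift [-0.113, -0.005, 0.347] turn [0.0, -0.001, 0.0] now [ 0.4543 -0.3533  0.1831] yaw 1.0 tilt [0.    0.001] t 24.8 f [0.2 0.6 0.3] grip 0.0 0.6255706238623091
S [270.81357288 184.43554592] [ 0.58078351 -0.15450526  0.104     ]
T [369.  187.5] [ 0.58660135 -0.14849669  0.104     ]
(array([ 0.58442134, -0.14750175,  0.10890399]), np.float64(0.001974258184616316))
```

Emit:
jog_arm(newtons=40, moves=[-0.08, -0.005, 0, 0, 0, 0, 0.25, -0.113, -0.005, 0, 0, 0, 0, 0.25, -0.113, -0.005, 0.1, 0, 0, 0, 0.25, -0.113, -0.005, 0.22, 0, 0, 0, 0.25, -0.113, -0.005, 0.31, 0, 0, 0, 0.25, -0.113, -0.005, 0.345, 0, 0, 0, 0.25, -0.113, -0.005, 0.345, 0, 0, 0, 0.25, -0.113, -0.005, 0.345, 0, 0, 0, 0])

```text
time: 25.8
position: [0.4541, -0.3883, 0.081]
tool_rot: [2.2, 2.24, 0.001]
ft_force: [-0.3, -0.5, -0.0]
grip_width: 0.573
grip_force: 0.0
```

```bash
python3 go.py .4535 -.3872 .078 1
```

```text
shift [0.004, -0.002, 0.01] turn [0.002, 0.001, 0.001] now [ 0.4541 -0.3883  0.081 ] yaw 1.0 tilt [ 0.002 -0.001] t 25.8 f [-0.3 -0.5 -0. ] grip 0.0 0.5727224083945714
```

Emit:
jog_arm(moves=[0.004, 0, 0.008, 0, 0, 0, -1, 0.004, 0, 0.008, 0, 0, 0, -1, 0.004, 0, 0.008, 0, 0, 0, -1, 0.004, 0, 0.008, 0, 0, 0, -1, 0.004, 0, 0.008, 0, 0, 0, -1, 0.004, 0, 0.008, 0, 0, 0, -1, 0.004, 0, 0.008, 0, 0, 0, -1, 0.004, 0, 0.008, 0, 0, 0, -1])

```text
time: 26.8
position: [0.4534, -0.3867, 0.0776]
tool_rot: [2.201, 2.241, 0.0]
ft_force: [0.9, 1.0, 3.0]
grip_width: 0.243
grip_force: 40.0
```

Emit:
jog_arm(moves=[0, 0, -0.02, 0, 0, 0, -1, 0, 0, -0.06, 0, 0, 0, -1, 0, 0, -0.13, 0, 0, 0, -1, 0, 0, -0.21, 0, 0, 0, -1, 0, 0, -0.29, 0, 0, 0, -1, 0, 0, -0.37, 0, 0, 0, -1, 0, 0, -0.43, 0, 0, 0, -1, 0, 0, -0.45, 0, 0, 0, -1])

```text
time: 27.8
position: [0.4535, -0.3872, 0.2142]
tool_rot: [2.2, 2.239, 0.001]
ft_force: [-0.3, -1.1, -0.2]
grip_width: 0.244
grip_force: 39.9
```

```bash
python3 go.py .5835 -.152 .21 1
```

```text
shift [0.776, 0.447, 0.014] turn [0.002, 0.001, 0.0] now [ 0.4535 -0.3872  0.2142] yaw 1.0 tilt [ 0.002 -0.001] t 27.8 f [-0.3 -1.1 -0.2] grip 39.944530706852674 0.24397163106130912
```

Emit:
jog_arm(moves=[0.1, 0.06, 0, 0, 0, 0, -1, 0.25, 0.14, 0, 0, 0, 0, -1, 0.4, 0.23, 0, 0, 0, 0, -1, 0.54, 0.31, 0, 0, 0, 0, -1, 0.67, 0.39, 0, 0, 0, 0, -1, 0.75, 0.43, 0.02, 0, 0, 0, -1, 0.776, 0.447, 0.06, 0, 0, 0, -1, 0.776, 0.447, 0.08, 0, 0, 0, -1])

```text
time: 28.8
position: [0.5823, -0.1517, 0.1868]
tool_rot: [-2.2, -2.24, 0.003]
ft_force: [-0.2, -0.7, 0.4]
grip_width: 0.242
grip_force: 39.9
```

```bash
python3 go.py .5835 -.152 .189 1; python3 - <<'E'
from h import *
import pickle
S=cam("scene");T=cam("top"); pickle.dump((S,T),open("im2.pkl","wb"))
b=cv2.resize(S["pixels"][130:205,240:340],None,fx=7,fy=7,interpolation=cv2.INTER_CUBIC)
cv2.imwrite("pics/s8.png",b[...,::-1])
E
```

```text
shift [-0.001, 0.004, -0.007] turn [-0.002, 0.0, 0.0] now [ 0.5823 -0.1517  0.1868] yaw 1.0 tilt [-0.003 -0.   ] t 28.8 f [-0.2 -0.7  0.4] grip 39.944669930264354 0.241665904715399
```

View pics/s8.png

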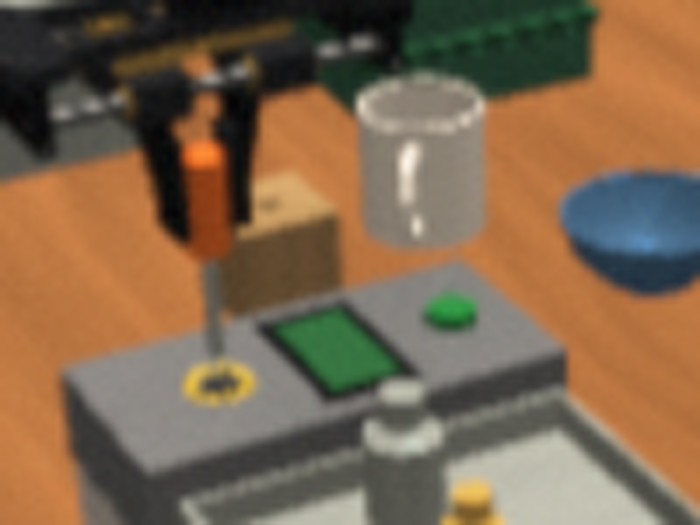

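The stylus hangs upright with its tip at (214,354), just above the yellow-ringed hole centred at (219,382). I'll compare the two in image terms.

```bash
python3 - <<'E'
from h import *
import pickle
S,T=pickle.load(open("im2.pkl","rb"))
u=lambda x,y:np.array((240+(x+.5)/7-.5,130+(y+.5)/7-.5))
tip=u(214,354);ring=u(219,382)
P=plane(S,tip,.1868-.0676); H=plane(S,ring,.104)
print("tip by S",P,"tcp .5823 -.1517; hole by S",H,"delta",H-P)
print("hole corrected",np.array([.5823,-.1517])+(H-P)[:2])
E
```

```text
tip by S [ 0.58083084 -0.15719133  0.1192    ] tcp .5823 -.1517; hole by S [ 0.57989439 -0.15621974  0.104     ] delta [-0.00093645  0.00097159 -0.0152    ]
hole corrected [ 0.58136355 -0.15072841]
```

Emit:
jog_arm(moves=[0.001, 0.002, 0.02, 0, 0, 0, -1, 0.001, 0.002, 0.04, 0, 0, 0, -1, 0.001, 0.002, 0.06, 0, 0, 0, -1, 0.001, 0.002, 0.08, 0, 0, 0, -1, 0.001, 0.002, 0.1, 0, 0, 0, -1, 0.001, 0.002, 0.12, 0, 0, 0, -1, 0.001, 0.002, 0.125, 0, 0, 0, -1, 0.001, 0.002, 0.125, 0, 0, 0, -1])

```text
time: 29.9
position: [0.5838, -0.1512, 0.1508]
tool_rot: [-2.202, -2.241, 0.0]
ft_force: [-0.8, -0.3, -0.3]
grip_width: 0.242
grip_force: 39.9
```

```bash
python3 go.py .583 -.151 .1346 1; python3 - <<'E'
from h import *
S=cam("scene")
b=cv2.resize(S["pixels"][130:205,240:340],None,fx=7,fy=7,interpolation=cv2.INTER_CUBIC)
cv2.imwrite("pics/s9.png",b[...,::-1])
E
```

```text
shift [0.001, -0.003, 0.054] turn [-0.0, -0.0, 0.0] now [ 0.5838 -0.1512  0.1508] yaw 1.0 tilt [-0.  0.] t 29.9 f [-0.8 -0.3 -0.3] grip 39.94464171119034 0.2417058860565108
```

The tip is inside the aperture and touching nothing. Pressing.

Emit:
jog_arm(moves=[0, -0.002, 0.015, 0, 0, 0, -1, 0, -0.002, 0.025, 0, 0, 0, -1, 0, -0.002, 0.035, 0, 0, 0, -1, 0, -0.002, 0.043, 0, 0, 0, -1, 0, -0.002, 0.048, 0, 0, 0, -1, 0, -0.002, 0.052, 0, 0, 0, -1, 0, -0.002, 0.054, 0, 0, 0, -1, 0, -0.002, 0.054, 0, 0, 0, -1])

```text
time: 30.95
position: [0.5833, -0.1513, 0.1351]
tool_rot: [2.201, 2.241, 0.001]
ft_force: [-2.2, 0.3, 5.7]
grip_width: 0.243
grip_force: 40.0
```

Emit:
jog_arm(moves=[0, 0, 0.002, 0, 0, 0, -1, 0, 0, 0.004, 0, 0, 0, -1, 0, 0, 0.006, 0, 0, 0, -1, 0, 0, 0.008, 0, 0, 0, -1, 0, 0, 0.009, 0, 0, 0, -1, 0, 0, 0.01, 0, 0, 0, -1, 0, 0, 0.01, 0, 0, 0, -1, 0, 0, 0.01, 0, 0, 0, -1])

```text
time: 31.95
position: [0.5837, -0.1515, 0.1341]
tool_rot: [2.201, 2.24, 0.002]
ft_force: [-4.0, 1.1, 15.1]
grip_width: 0.24
grip_force: 40.1
```

15 N with the tip 37 mm below the mouth means the button is at its hard stop. I'll check that the weights haven't moved, then hand in.

```bash
python3 - <<'E'
from h import *
from bench import ctrl
S=cam("scene")
print(blobs(S,(105,120,40),(130,255,255),(250,140,360,300)), blobs(S,(20,110,80),(35,255,255),(285,180,340,240)))
s=ctrl.get_state();print(s["ft_force"],s["grip_force"],s["position"])
if 8<s["ft_force"][2]<35: print(ctrl.close_job())
E
```

```text
[([315.8, 217.7], [308, 211, 17, 14, 163])] [([307.3, 199.8], [305, 199, 5, 3, 11]), ([307.2, 205.5], [303, 203, 9, 6, 28])]
[-5.01029733  1.87652317 14.11220032] 40.06281788810156 [ 0.58362798 -0.15158825  0.13410725]
the job is handed in; nothing more can be done
None
```

The job is handed in at about 32 s with no verdict shown: all three weights stand released in the pan, and the gripped stylus holds the red button at its stop (14 N, tip about 37 mm down by my figures); I viewed 11 pictures, one over the limit of 10.

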